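# Refit the upper burr of the coffee grinder

### The job

Put the burr, the steel part with two side lugs and not the plain round cap, back into the coffee grinder: first set it in the round mouth with its lugs resting crosswise on the rim, an eighth of a turn or more away from the slots. Then, pressing lightly, turn it in the mouth until both lugs drop into the slots and it sits fully home, and let go of it. Leave the round cap where it stands.

Things in the scene. Friction and masses are not known exactly. Their poses are not given: they have to be found in the camera images.
- burr_grip (a point): Centre of the upright black wing grip on top of the loose burr (wing 36 mm long, 10 mm thick, from 20 to 64 mm above the burr's foot). On the axis, 44 mm above the foot, 36 mm above the underside of the lugs. z: up; x: along both lugs and the wing's length; y: across the wing, squeeze its 10 mm along y. Half a turn about z makes no difference.
- burr: The loose dark steel burr, about 140 g, on the worktop; origin on the axis at its foot, axes as burr_grip. Cone of radius 12 mm at the foot, 19 mm at 7 mm height; hub of radius 19 mm up to 20 mm; above it the wing. Two lugs on opposite sides reach 31 mm from the axis, each 10 mm wide, from 8 to 18 mm height.
- cap_grip (a point): The same point (44 mm above the foot, centre of the wing, same axes) of the other loose insert, the round cap: same cone, hub and wing, but a plain round dark steel flange of radius 31 mm in place of the lugs. Not to be used; leave it standing.
- mouth (a point): Centre of the grinder's open mouth at rim height. Round bore, radius 22 mm, 24 mm deep; two opposite slots reach 34 mm from the axis, 22 mm wide, 10 mm deep. z: up; x: along both slots (half a turn makes no difference). burr_grip is 36 mm above this point with the lugs on the rim, 26 mm when home (lug tops flush with the rim).
- coffee_grinder: The coffee grinder: a fixed black round machine with a flat steel rim, radius 56 mm at the foot and 46 mm at the top, 90 mm tall; the mouth with its slots is in its top. Origin on the axis at its foot, axes as mouth. The lugs can drop when they are within about 11 degrees of the slots.

How it is judged:
By the outcome, as a careful person would: the job done as asked, in the order asked, and still so for the second after the job is handed in, with the robot touching nothing.
It also fails if it takes over 42 s, if anything falls off the work surface, if the arm or the gripper's body presses on something with over 40 N, if the wrist force passes 120 N, or if a joint passes its speed limit or range.

### The arm

A 7-joint arm with a two-finger parallel gripper is mounted at the origin on a cart in front of the work surface, level with it; the furniture and walls round the work are solid. World frame = base frame: x ahead of the robot, y to its left, z up, the work surface at z = 0. Lengths are in m, angles in rad, forces in N, time in s.
With the tool pointing down it reaches from about 0.425 to 0.875 m from the base axis. Payload 4.7 kg.
Tool frame: the origin (TCP) lies midway between the tips of the shut fingers; the grasp point (between the pads) lies 19 mm behind it; z points along the fingers, y is the line along which they close (so a half turn about z gives the same grasp; the last joint's range is limited). The gripper opens to 87 mm and grips with 3 to 60 N. Pads are 19 mm wide; open, the fingers measure 117 mm over their backs; the gripper's body (75 mm by 190 mm) begins 51 mm behind the grasp point.
Start: joints at [-1.244, 0.321, -0.07, 1.45, 0.023, 1.371, -0.057], TCP at [0.2, 0.618, 0.223] pointing down, gripper open.
Joint ranges: [-2.86, 2.86], [-0.3, 2.09], [-1.38, 1.24], [0.06, 2.45], [-1.56, 4.7], [0.09, 2.05], [-2.69, 2.69]. Speed limits (rad/s): [2.57, 2.57, 3.14, 3.14, 3.14, 3.14, 3.14].

### API

Orientations are given as a rotation vector (axis times angle).
In Python, from bench import ctrl, get_image, calibration gives the robot as it stands.
- The arm moves only by the tool apply_moves, never from a script. Its arguments are lists of equal length, an entry for each row: "dp": the shift along the tool's x, y, z in m, a list of three; "twist": the turn, a rotation vector about the tool's x, y, z in rad, a list of three; "fingers": the closure, from 0 (fully open) to 1 (shut). In form: {"dp": [[dx, dy, dz], ...], "twist": [[ax, ay, az], ...], "fingers": [fingers, ...]}. A call has 1 to 10 rows; each row shifts and turns the commanded pose from where the row before left it, along the tool's axes as they then stand; what a row does not reach is not made up. A row lasts 1/10 s, in which the tool goes at most 50 mm and 8.59 degrees, less where a joint would pass 70% of its speed; a pose out of reach is approached as far as the arm can. A call is refused whole if a number of a shift passes 0.05 or a number of a turn 0.15, either way. A call with a gripper value outside its range is refused whole. The fingers move at their own pace and stop on an object; "newtons" is the grip in N (left out, the last holds). Time passes only in rows, so rows that do not move let the fingers close. It gives the time, the measured TCP pose, the force, the opening and the grip force at its end, in the units of the state.
- ctrl.get_state(): the state, without advancing time (a new reading comes with each control period).
- get_image(name): name is "scene" or "top"; returns the picture (480x640x3 uint8, red, green, blue); there is no depth.
- calibration(name): a dict with "fx", "fy", "cx", "cy" (pixels), "eye" and "attitude" of the camera in the world. Camera axes: x right, y up, looking along -z (the intrinsics and any distortion apply to the point x, -y, -z); pixel columns grow to the right and rows downward; lengths in m; the calibration is good to about 2 mm. A picture is of the moment at which its call begins. calibration takes no time and is no camera call.
- ctrl.close_job(): hands the job in; it is judged then, once.
The state is a dict: "time": time; "joint_positions": joint angles; "qd": joint speeds; "joint_torque": joint torques, N m; "position": TCP position; "tool_rot": TCP orientation; "ft_force": force on the tool from outside, world axes, zero at the start; "torque": the same for the moment, N m; "grip_width": opening from 0.0 (shut) to 1.0 (fully open); "grip_force": force on a finger pad.
Only numpy, scipy, OpenCV 4.12 (cv2) and the standard library are available. Lean on these libraries where they do the work, as an engineer would, in place of code of your own. Each camera call takes 0.05 s, during which the arm holds its last target. There are 200 camera calls.

## Working session

There is one attempt and no reset: what is moved stays moved. The work goes in short steps, Python scripts to look and compute and a tool call to move; the robot and the scene stay as the last step left them, time stands still between calls to the robot, and variables do not carry over. Pictures are saved under pics/ and viewed, at most 10 in all, crops included, and the job is handed in when it is done.

Besides the shell and the picture viewer there is one more tool, called by a JSON object that holds its "name" and its "arguments". apply_moves: Moves the arm, as the interface text tells. Its arguments: {"type":"object","properties":{"dp":{"type":"array"},"twist":{"type":"array"},"fingers":{"type":"array"},"newtons":{"type":"number"}},"required":["dp","twist","fingers"]}

```bash
mkdir -p pics; python3 - <<'E'
from bench import ctrl,get_image,calibration
import cv2
for n in("scene","top"):
    cv2.imwrite(f"pics/{n}0.png",get_image(n)[:,:,::-1]); print(n,calibration(n))
print(ctrl.get_state())
E
```

```text
scene {'fx': 449.6135203997469, 'fy': 449.6135203997469, 'cx': 320.4384721839776, 'cy': 244.72686874345328, 'eye': array([ 0.01900465, -0.69909366,  0.46911925]), 'attitude': array([ 1.11609195, -0.38884845, -0.55828938])}
top {'fx': 622.0357891669993, 'fy': 622.0357891669993, 'cx': 315.98403926255503, 'cy': 238.72987124209163, 'eye': array([ 0.44482918, -0.00995622,  1.12345642]), 'attitude': array([ 0.05415804, -0.10013543, -1.56675239])}
{'time': 0.1, 'joint_positions': array([-1.24392261,  0.32178276, -0.07008284,  1.45152985,  0.02260909,
        1.37077574, -0.05685486]), 'qd': array([ 0.00191764, -0.00219873, -0.00055295, -0.00243557, -0.00139801,
       -0.00046436,  0.00078773]), 'joint_torque': array([ 1.26515415e-04, -4.92570305e+01, -4.05774051e-01, -3.13397133e+01,
       -6.42752764e-02,  3.95517773e-02,  6.82305608e-05]), 'position': array([0.19990715, 0.61799426, 0.22156047]), 'tool_rot': array([-4.89164915e-01, -3.10310564e+00,  2.67124586e-03]), 'ft_force': array([0.38149055, 0.65338839, 0.24601059]), 'torque': array([-0.00296884, -0.01637418,  0.07821415]), 'grip_force': 0.0, 'grip_width': 1.003062381851011}
```

View pics/scene0.png

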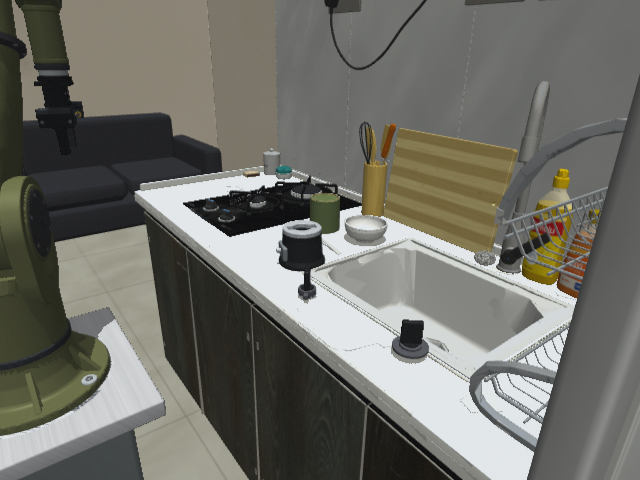

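View pics/top0.png

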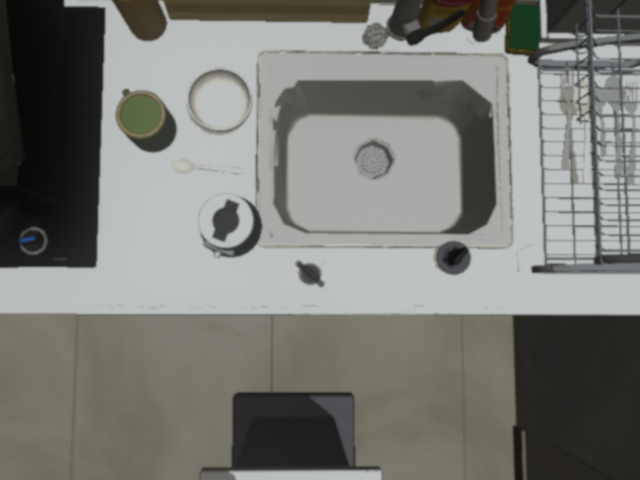

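The top view shows the burr at about (310,273), the grinder mouth at (226,220) and the cap at (453,257). In the scene view the burr is at (307,285), the grinder rim at (301,230) and the cap at (411,340). I'll zoom in on the first two.

```bash
python3 - <<'E'
import cv2,numpy as np
t=cv2.imread("pics/top0.png");s=cv2.imread("pics/scene0.png")
z=lambda im,x,y,w,h,k:cv2.resize(im[y:y+h,x:x+w],None,fx=k,fy=k,interpolation=cv2.INTER_CUBIC)
a=z(t,190,185,80,60,5);b=z(t,270,240,80,60,5);c=z(s,262,210,80,60,5);d=z(s,270,255,80,60,5)
cv2.imwrite("pics/crop.png",np.vstack([np.hstack([a,b]),np.hstack([c,d])]))
E
```

```text
(no output)
```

View pics/crop.png

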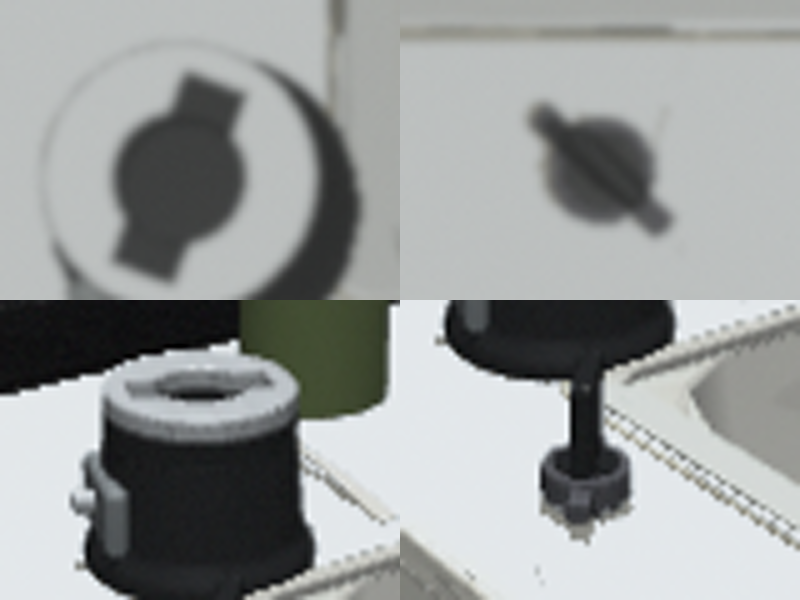

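The crops show clear geometry. The mouth centre is at top (225.6,220.2) and scene (301.6,227.5). The burr hub top is at top (309.5,273.2) and scene (306.7,287.5). Slot ends and lug tips are also readable.

```bash
cat > h.py <<'E'
import numpy as np
from bench import ctrl,get_image,calibration
from scipy.spatial.transform import Rotation as R
def ray(n,u,v):
    c=calibration(n);d=R.from_rotvec(c['attitude']).apply([(u-c['cx'])/c['fx'],-(v-c['cy'])/c['fy'],-1]);return np.array(c['eye']),d/np.linalg.norm(d)
def plane(n,u,v,z):
    e,d=ray(n,u,v);return e+d*(z-e[2])/d[2]
def tri(a,b):
    (e,d),(f,g)=ray('top',*a),ray('scene',*b)
    s=np.linalg.lstsq(np.c_[d,-g],f-e,rcond=None)[0];p,q=e+s[0]*d,f+s[1]*g
    return (p+q)/2,np.linalg.norm(p-q)
def ang(p,q): return np.degrees(np.arctan2(*(q-p)[[1,0]]))%180
E
python3 - <<'E'
from h import *
np.set_printoptions(precision=4,suppress=True)
A=lambda x,y,ox,oy:(ox+(x+.5)/5-.5,oy+(y+.5)/5-.5)
print('mouth',tri((225.6,220.2),(301.6,227.5)),plane('top',225.6,220.2,.09))
print('burr',tri((309.5,273.2),(306.7,287.5)),plane('top',309.5,273.2,.02))
print('cap',plane('top',453,257,.018))
P=lambda x,y,ox,oy,z:plane('top',*A(x,y,ox,oy),z)
p,q=P(217,84,190,185,.09),P(143,272,190,185,.09);print('slot',(p+q)/2,ang(p,q),np.linalg.norm(p-q))
p,q=P(135,107,270,240,.018),P(266,229,270,240,.018);print('lugs',(p+q)/2,ang(p,q),np.linalg.norm(p-q))
s=ctrl.get_state();print(R.from_rotvec(s['tool_rot']).as_matrix())
E
```

```text
mouth (array([0.5783, 0.1102, 0.0889]), np.float64(0.002096158208973007)) [0.5772 0.1107 0.09  ]
burr (array([ 0.4931, -0.0314,  0.0198]), np.float64(0.0021296036667882746)) [ 0.4922 -0.0308  0.02  ]
cap [ 0.5219 -0.2881  0.018 ]
slot [0.5773 0.1106 0.09  ] 159.54061850037405 0.06758312308166943
lugs [ 0.4923 -0.0312  0.018 ] 47.186947051657285 0.06357394111964902
[[-0.9515  0.3076 -0.0004]
 [ 0.3076  0.9515 -0.0017]
 [-0.0001 -0.0017 -1.    ]]
```

{"name": "apply_moves", "arguments": {"dp": [[-0.0305,-0.013,0],[-0.0305,-0.013,0],[-0.0305,-0.013,0],[-0.0305,-0.013,0],[-0.0305,-0.013,0],[-0.0305,-0.013,0],[-0.0305,-0.013,0],[-0.0305,-0.013,0],[-0.0305,-0.013,0],[-0.0305,-0.0135,0]], "twist": [[0,0,0],[0,0,0],[0,0,0],[0,0,0],[0,0,0],[0,0,0],[0,0,0],[0,0,0],[0,0,0],[0,0,0]], "fingers": [0,0,0,0,0,0,0,0,0,0]}}

```text
time: 1.1
position: [0.4508, 0.3993, 0.2221]
tool_rot: [-0.489, -3.103, 0.001]
ft_force: [1.4, -0.3, -0.5]
grip_width: 1.001
grip_force: 0.0
```

{"name": "apply_moves", "arguments": {"dp": [[-0.0174,-0.0397,0],[-0.0174,-0.0397,0],[-0.0174,-0.0397,0],[-0.0174,-0.0397,0],[-0.0174,-0.0397,0],[-0.0174,-0.0397,0],[-0.0174,-0.0397,0],[-0.0174,-0.0397,0],[-0.0174,-0.0397,0],[-0.0174,-0.0397,0]], "twist": [[0,0,0],[0,0,0],[0,0,0],[0,0,0],[0,0,0],[0,0,0],[0,0,0],[0,0,0],[0,0,0],[0,0,0]], "fingers": [0,0,0,0,0,0,0,0,0,0]}}

```text
time: 2.1
position: [0.4931, -0.0326, 0.2224]
tool_rot: [-0.489, -3.103, -0.001]
ft_force: [1.1, 0.2, 0.6]
grip_width: 0.994
grip_force: 0.0
```

{"name": "apply_moves", "arguments": {"dp": [[0,0,0],[0,0,0],[0,0,0],[0,0,0],[0,0,0],[0,0,0],[0,0,0],[0,0,0],[0,0,0],[0,0,0]], "twist": [[0,0,0.14],[0,0,0.14],[0,0,0.14],[0,0,0.14],[0,0,0.14],[0,0,0.14],[0,0,0.14],[0,0,0.14],[0,0,0.14],[0,0,0.14]], "fingers": [0,0,0,0,0,0,0,0,0,0]}}

```text
time: 3.1
position: [0.4931, -0.0308, 0.2222]
tool_rot: [-2.379, -2.051, 0.001]
ft_force: [0.4, -0.6, 0.3]
grip_width: 1.001
grip_force: 0.0
```

{"name": "apply_moves", "arguments": {"dp": [[0,0,0],[0,0,0],[0,0,0],[0,0,0],[0,0,0],[0,0,0]], "twist": [[0,0,0.14],[0,0,0.14],[0,0,0.14],[0,0,0.14],[0,0,0.045],[0,0,0]], "fingers": [0,0,0,0,0,0]}}

```text
time: 3.7
position: [0.4932, -0.0309, 0.2222]
tool_rot: [-2.879, -1.258, 0.001]
ft_force: [0.4, 0.4, 0.7]
grip_width: 1.002
grip_force: 0.0
```

{"name": "apply_moves", "arguments": {"dp": [[0,0,0.03],[0,0,0.04],[0,0,0.04],[0,0,0.03],[0,0,0.02],[0,0,0.015],[0,0,0.01],[0,0,0],[0,0,0]], "twist": [[0,0,0],[0,0,0],[0,0,0],[0,0,0],[0,0,0],[0,0,0],[0,0,0],[0,0,0],[0,0,0]], "fingers": [0.3,0.3,0.3,0.3,0.3,0.3,0.3,0.3,0.3]}}

```text
time: 4.6
position: [0.4938, -0.0309, 0.038]
tool_rot: [2.878, 1.258, 0.001]
ft_force: [0.0, -0.1, -0.7]
grip_width: 0.702
grip_force: 0.0
```

```bash
python3 - <<'E'
from h import *
import cv2
s=get_image("scene")[:,:,::-1];t=get_image("top")[:,:,::-1]
z=lambda im,x,y,w,h,k:cv2.resize(im[y:y+h,x:x+w],None,fx=k,fy=k,interpolation=cv2.INTER_CUBIC)
cv2.imwrite("pics/pre.png",np.hstack([z(s,250,220,100,100,4),z(t,260,220,100,100,4)]))
E
```

```text
(no output)
```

View pics/pre.png

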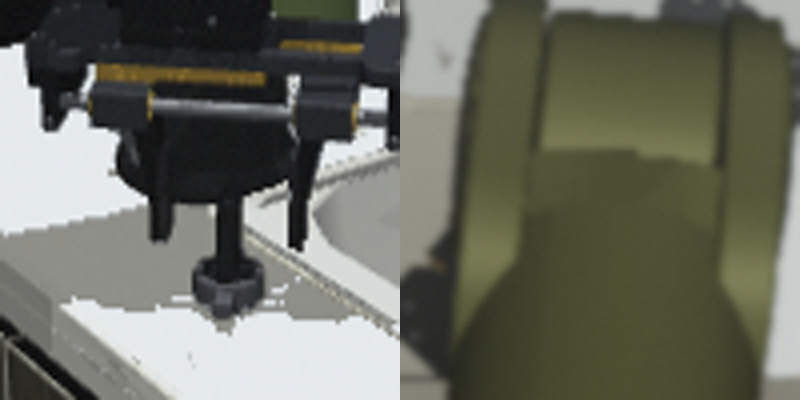

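The scene crop shows the fingertips at (160,240) and (297,245), centred on the wing at (230,235). I'll go down and grip.

{"name": "apply_moves", "arguments": {"dp": [[0,0,0.008],[0,0,0.004],[0,0,0],[0,0,0],[0,0,0],[0,0,0],[0,0,0],[0,0,0],[0,0,0],[0,0,0]], "twist": [[0,0,0],[0,0,0],[0,0,0],[0,0,0],[0,0,0],[0,0,0],[0,0,0],[0,0,0],[0,0,0],[0,0,0]], "fingers": [0.3,0.3,1,1,1,1,1,1,1,1], "newtons": 25}}

```text
time: 5.7
position: [0.4936, -0.0308, 0.0256]
tool_rot: [2.879, 1.258, 0.0]
ft_force: [0.3, -0.8, -0.1]
grip_width: 0.112
grip_force: 25.0
```

{"name": "apply_moves", "arguments": {"dp": [[0,0,0],[0,0,0],[0,0,-0.01],[0,0,-0.03],[0,0,-0.04],[0,0,-0.03],[0,0,-0.01],[0,0,0],[0,0,0]], "twist": [[0,0,0],[0,0,0],[0,0,0],[0,0,0],[0,0,0],[0,0,0],[0,0,0],[0,0,0],[0,0,0]], "fingers": [1,1,1,1,1,1,1,1,1]}}

```text
time: 6.6
position: [0.4925, -0.0307, 0.1443]
tool_rot: [-2.878, -1.258, 0.003]
ft_force: [0.8, -0.4, -2.1]
grip_width: 0.111
grip_force: 25.0
```

{"name": "apply_moves", "arguments": {"dp": [[0.012,-0.0025,0],[0.025,-0.005,0],[0.035,-0.007,0],[0.035,-0.007,0],[0.03,-0.006,0],[0.017,-0.0035,0],[0.0077,-0.002,0],[0,0,0],[0,0,0],[0,0,0]], "twist": [[0,0,0],[0,0,0],[0,0,0],[0,0,0],[0,0,0],[0,0,0],[0,0,0],[0,0,0],[0,0,0],[0,0,0]], "fingers": [1,1,1,1,1,1,1,1,1,1]}}

```text
time: 7.6
position: [0.5788, 0.1083, 0.1456]
tool_rot: [2.88, 1.254, -0.001]
ft_force: [0.3, -0.2, -1.8]
grip_width: 0.111
grip_force: 25.0
```

```bash
python3 - <<'E'
from h import *
import cv2
from bench import get_image
s=get_image("scene")[:,:,::-1]
s=np.ascontiguousarray(s); cv2.imwrite("pics/s2.png",s)
cv2.imwrite("pics/over.png",cv2.resize(s[170:290,230:370],None,fx=5,fy=5,interpolation=cv2.INTER_CUBIC))
def proj(p):
    c=calibration('scene');q=R.from_rotvec(c['attitude']).inv().apply(np.array(p)-c['eye']);return c['cx']+c['fx']*q[0]/-q[2]-230,c['cy']-c['fy']*q[1]/-q[2]-170
st=ctrl.get_state();x,y,z=st['position'];f=z-.025
print(st['position'],st['joint_positions'][6])
for n,p in dict(foot=(x,y,f),hubtop=(x,y,f+.02),lug=(x-.031*.679,y-.031*.734,f+.013),mouth=(.578,.1104,.09)).items():print(n,np.round(np.array(proj(p))*5+2))
E
```

```text
[0.57888699 0.10860228 0.14580921] -0.9030220087896657
foot [361. 226.]
hubtop [361. 185.]
lug [351. 221.]
mouth [357. 287.]
```

View pics/over.png

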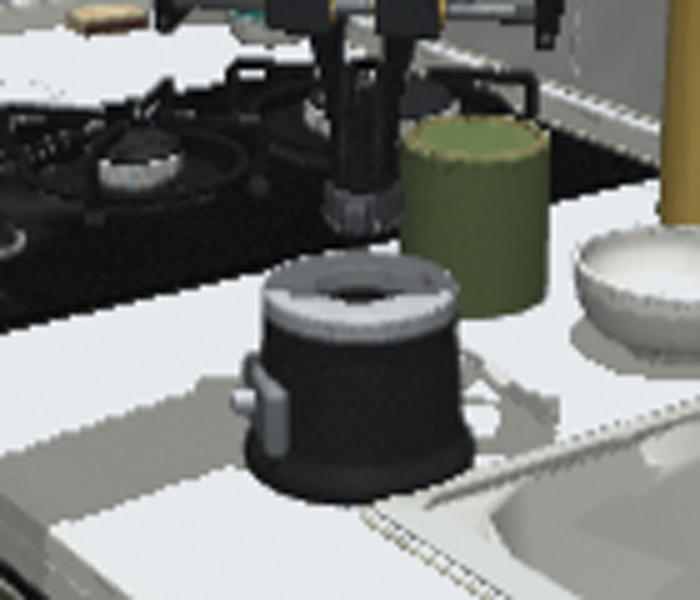

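The burr hangs above the mouth, with the hub at about (363,210) and the rim centre at about (362,291) in the crop. I'll correct by about 1.7 mm and lower.

{"name": "apply_moves", "arguments": {"dp": [[0.0007,-0.0017,0],[0,0,0],[0,0,0.01],[0,0,0.01],[0,0,0.008],[0,0,0.003],[0,0,0],[0,0,0],[0,0,0]], "twist": [[0,0,0],[0,0,0],[0,0,0],[0,0,0],[0,0,0],[0,0,0],[0,0,0],[0,0,0],[0,0,0]], "fingers": [1,1,1,1,1,1,1,1,1]}}

```text
time: 8.55
position: [0.5788, 0.112, 0.115]
tool_rot: [2.879, 1.258, 0.001]
ft_force: [-0.2, 0.1, -1.0]
grip_width: 0.11
grip_force: 25.0
```

{"name": "apply_moves", "arguments": {"dp": [[-0.0016,0,0],[0,0,0.003],[0,0,0.002],[0,0,0.001],[0,0,0.001],[0,0,0.001],[0,0,0],[0,0,0]], "twist": [[0,0,0],[0,0,0],[0,0,0],[0,0,0],[0,0,0],[0,0,0],[0,0,0],[0,0,0]], "fingers": [1,1,1,1,1,1,1,1]}}

```text
time: 9.35
position: [0.5772, 0.1108, 0.1076]
tool_rot: [-2.878, -1.258, -0.0]
ft_force: [-3.3, -0.1, 6.0]
grip_width: 0.113
grip_force: 25.0
```

{"name": "apply_moves", "arguments": {"dp": [[-0.0003,-0.0004,0.0003],[0,0,0],[0,0,0],[0,0,0],[0,0,0],[0,0,0]], "twist": [[0,0,0],[0,0,0],[0,0,0],[0,0,0.05],[0,0,0.05],[0,0,0.05]], "fingers": [1,1,1,1,1,1]}}

```text
time: 9.95
position: [0.5781, 0.1107, 0.1076]
tool_rot: [2.965, 1.035, 0.005]
ft_force: [0.3, -0.7, 3.4]
grip_width: 0.11
grip_force: 25.0
```

```bash
python3 - <<'E'
from h import *
import cv2
s=get_image("scene")[:,:,::-1]
cv2.imwrite("pics/rest.png",cv2.resize(s[190:270,250:350],None,fx=6,fy=6,interpolation=cv2.INTER_CUBIC))
E
```

```text
(no output)
```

View pics/rest.png

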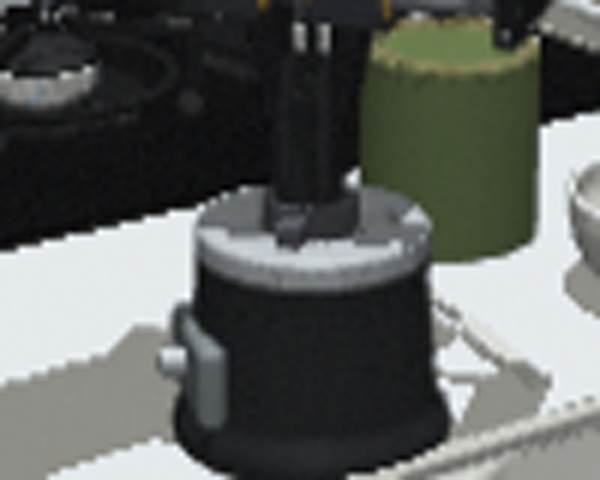

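The burr sits upright on the rim, with its lug at (292,235) and the slot to the right at about (385,232). Next I'll turn it under light pressure.

{"name": "apply_moves", "arguments": {"dp": [[0,0,0.0005],[0,0,0],[0,0,0],[0,0,0],[0,0,0],[0,0,0],[0,0,0],[0,0,0],[0,0,0],[0,0,0]], "twist": [[0,0,0.07],[0,0,0.07],[0,0,0.07],[0,0,0.07],[0,0,0.07],[0,0,0.07],[0,0,0.07],[0,0,0.07],[0,0,0.07],[0,0,0.07]], "fingers": [1,1,1,1,1,1,1,1,1,1]}}

```text
time: 11.0
position: [0.5785, 0.1104, 0.1075]
tool_rot: [-3.141, 0.044, -0.006]
ft_force: [0.2, -1.4, 5.3]
grip_width: 0.114
grip_force: 25.0
```

{"name": "apply_moves", "arguments": {"dp": [[0,0,0],[0,0,0],[0,0,0],[0,0,0.001],[0,0,0.001],[0,0,0.001],[0,0,0.001],[0,0,0],[0,0,0]], "twist": [[0,0,0.05],[0,0,0.05],[0,0,0.05],[0,0,0.05],[0,0,0.05],[0,0,0.05],[0,0,0.03],[0,0,0],[0,0,0]], "fingers": [1,1,1,1,1,1,1,1,1]}}

```text
time: 11.9
position: [0.5772, 0.1105, 0.1016]
tool_rot: [3.092, -0.555, 0.002]
ft_force: [1.9, -0.5, -2.9]
grip_width: 0.115
grip_force: 25.0
```

It has dropped in at -20.4°. I'll press on until it is home.

{"name": "apply_moves", "arguments": {"dp": [[0,0,0.001],[0,0,0.001],[0,0,0.001],[0,0,0.001],[0,0,0.0005],[0,0,0],[0,0,0]], "twist": [[0,0,0],[0,0,0],[0,0,0],[0,0,0],[0,0,0],[0,0,0],[0,0,0]], "fingers": [1,1,1,1,1,1,1]}}

```text
time: 12.6
position: [0.5774, 0.1109, 0.0977]
tool_rot: [-3.091, 0.556, -0.002]
ft_force: [3.9, -0.9, 1.7]
grip_width: 0.116
grip_force: 25.0
```

{"name": "apply_moves", "arguments": {"dp": [[0,0,0.0007],[0,0,0],[0,0,0],[0,0,0],[0,0,0],[0,0,0],[0,0,0],[0,0,0]], "twist": [[0,0,0],[0,0,0],[0,0,0],[0,0,0],[0,0,0],[0,0,0],[0,0,0],[0,0,0]], "fingers": [1,1,1,0.4,0.4,0.4,0.4,0.4]}}

```text
time: 13.4
position: [0.5763, 0.1109, 0.0962]
tool_rot: [3.092, -0.556, -0.001]
ft_force: [0.2, -1.0, 0.1]
grip_width: 0.482
grip_force: 0.0
```

{"name": "apply_moves", "arguments": {"dp": [[0,0,-0.01],[0,0,-0.02],[0,0,-0.04],[0,0,-0.04],[0,0,-0.03],[0,-0.04,0],[0,-0.05,0],[0,-0.05,0],[0,-0.05,0],[0,-0.03,0]], "twist": [[0,0,0],[0,0,0],[0,0,0],[0,0,0],[0,0,0],[0,0,0],[0,0,0],[0,0,0],[0,0,0],[0,0,0]], "fingers": [0.4,0.4,0.4,0.4,0.4,0.4,0.4,0.4,0.4,0.4]}}

```text
time: 14.4
position: [0.6531, 0.3224, 0.2365]
tool_rot: [-3.091, 0.549, 0.001]
ft_force: [-0.5, 0.7, -0.3]
grip_width: 0.6
grip_force: 0.0
```

```bash
python3 - <<'E'
from h import *
import cv2
s=get_image("scene")[:,:,::-1];t=get_image("top")[:,:,::-1]
z=lambda im,x,y,w,h,k:cv2.resize(im[y:y+h,x:x+w],None,fx=k,fy=k,interpolation=cv2.INTER_CUBIC)
cv2.imwrite("pics/end.png",np.hstack([z(s,262,190,80,100,5),z(t,185,170,80,100,5)]))
print(ctrl.get_state()['ft_force'])
E
```

```text
[-0.241038    0.84498577 -0.01118577]
```

View pics/end.png

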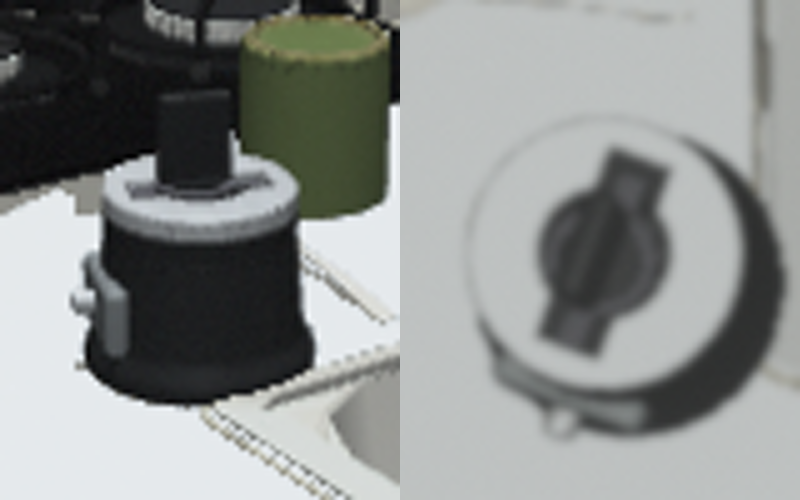

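Both views show the burr home. Its lugs lie in the slots at (640,180) and (575,325), flush with the rim, the wing is upright and the gripper is clear.

```bash
python3 -c "
from bench import ctrl;print(ctrl.close_job())"
```

```text
the job is handed in; nothing more can be done
None
```

The burr was set crosswise on the rim about 68° off the slots, then turned under light pressure until both lugs dropped in. It sits fully home, released, the cap was not touched, and the job was handed in at about 14.5 s.

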